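# Ready the desk engraver: tablet home, guard down, latch over, start

### The arm

A 6-joint arm with a two-finger parallel gripper is mounted at the origin on the work surface. World frame = base frame: x ahead of the robot, y to its left, z up, the work surface at z = 0. Lengths are in m, angles in rad, forces in N, time in s.
With the tool pointing down it reaches from about 0.35 to 0.85 m from the base axis. Payload 8.1 kg.
Tool frame: the origin (TCP) lies where the fingers leave the gripper's body, on its centre line; the fingertips stand 84 mm ahead of it and the grasp point (between the pads) lies 65 mm ahead of it; z points along the fingers, y is the line along which they close (so a half turn about z gives the same grasp; the last joint's range is limited). The gripper opens to 93 mm and grips with 3 to 60 N. Pads are 15 mm wide; open, the fingers measure 128 mm over their backs; the gripper's body (75 mm by 188 mm) begins 65 mm behind the grasp point.
Start: joints at [1.02, 0.13, 1.488, -0, 1.523, -0.085], TCP at [0.269, 0.536, 0.303] pointing down, gripper open.
Joint ranges: [-2.96, 2.96], [-0.89, 2.26], [0.02, 2.5], [-1.34, 4.48], [0, 2.73], [-2.66, 2.66]. Speed limits (rad/s): [2.39, 2.39, 2.79, 3.14, 3.14, 3.14].

### API

Orientations are given as a rotation vector (axis times angle).
In Python, from plant import robot gives the robot as it stands.
- The arm moves only by the shell command python3 -m jog 'ROWS' [FORCE]. ROWS is text: rows parted by semicolons, each of 5 numbers parted by spaces: the opening, from 0 (shut) to 1 (fully open), then the shift along the tool's x, y, z in m, then the turn about the tool's z in degrees. A call has 1 to 10 rows; each row shifts and turns the commanded pose from where the row before left it, along the tool's axes as they then stand; what a row does not reach is not made up. A row lasts 1/12 s, in which the tool goes at most 41.7 mm and 7.16 degrees, less where a joint would pass 70% of its speed; a pose out of reach is approached as far as the arm can. A call with a gripper value outside its range is refused whole. The fingers move at their own pace and stop on an object; FORCE is the grip in N (left out, the last holds). Time passes only in rows, so rows that do not move let the fingers close. It gives the time, the measured TCP pose, the force, the opening and the grip force at its end, in the units of the state.
- robot.read_state(): the state, without advancing time (a new reading comes with each control period).
- robot.read_camera(name): name is "scene" or "side" or "wrist"; returns a dict with "color" (420x560x3 uint8, red, green, blue), "intrinsics" (3x3 intrinsics, pixels), "pose" (4x4, takes a point from camera to world coordinates); the wrist camera has in their place "tool_from_camera" (4x4, takes a point from camera to tool coordinates, whose origin is the TCP and whose axes are the flange's). Camera axes: x right, y down, z forward; pixel columns grow to the right and rows downward; lengths in m; the calibration is good to about 2 mm. A picture is of the moment at which its call begins: read the wrist's pose just before it. There is no depth.
- robot.close_job(): hands the job in; it is judged then, once.
The state is a dict: "t": time; "q": joint angles; "dq": joint speeds; "joint_torque": joint torques, N m; "tool_pos": TCP position; "orientation": TCP orientation; "force": force on the tool from outside, world axes, zero at the start; "wrist_torque": the same for the moment, N m; "opening": finger opening in m; "gripper_force": force on a finger pad.
Only numpy, scipy, OpenCV 4.12 (cv2) and the standard library are available. Lean on these libraries where they do the work, as an engineer would, in place of code of your own. Each camera call takes 0.05 s, during which the arm holds its last target. There are 200 camera calls.

### The job

Slide the wax tablet that lies on the engraver's bed into the bed's far corner on the latch side, so that it lies flat and flush against both walls, leaving the brass gauge in the bed alone. Then swing the amber guard down gently onto its rubber stops, without slamming it or leaning hard on it, push the latch fully home over the guard's tab, and only then press the start button and let go. Do not disturb the other things on the bench.

Things in the scene. Friction and masses are not known exactly. Their poses are not given: they have to be found in the camera images.
- engraver: Grey desk engraver, fixed. Origin: on the bench under the bed's centre; x away from the robot (yaw within 0.3 rad), y to the hinge side, z up. Bed tub 220 (x) by 200 (y) mm outside, walls 8 mm; bed floor 50 mm, wall tops 80 mm above the bench. Clear bed: x -102..102, y -92..92 mm. On the -y side a solid deck 70 mm high (x -110..110, y -180..-100) carries latch and start button.
- home (a point): Where the centre of the tablet's underside lies when the tablet is home in the far (+x), latch-side (-y) corner of the bed: engraver frame (62, -62, 50) mm. Axes are the engraver's.
- tablet: Dark wax tablet, 80 (x) by 60 (y) by 16 mm high, 0.1 kg, loose on the bed, turned up to 0.3 rad from the engraver's axes at the start. Origin: centre of its underside.
- guard (a joint): Guard angle in rad: 0 = down on its two rubber stops, about 1.57 = upright; starts near upright (1.5 to 1.75). The stiff hinge holds it where it is left; moving it takes about 2 to 6 N near its free edge. Its rubber stops give a few mm (about 2 to 3 N per mm).
- guard_hinge (a point): Middle of the guard's hinge axis, which runs along engraver x: engraver frame (0, 100, 84) mm.
- guard_edge (a point): Middle of the guard's free edge on its outer face. The guard is a flat amber panel with thin aluminium edging, 216 mm along the hinge by 205 mm from hinge to this edge, 7 mm thick; its outer face (the top when down) is 6 to 7 mm off the hinge axis. Axes: x along the hinge, -y from hinge to edge, z out of the outer face. A steel tab 22 mm wide sticks out 23 mm from the edge at x = -10 mm.
- latch (a joint): Latch slide in m: 0 = open, 0.040 = fully home over the guard's tab. Moves along engraver +x (away from the robot), friction about 1.5 N, stays where it is left. Starts at 0 to 0.006.
- latch_knob (a point): Centre of the top of the latch's upright round black knob, 16 mm diameter, 34 mm tall below this point, which is 122 mm above the bench. A nose 16 mm wide and 5 mm thick sticks out of the knob's foot to +y.
- start (a joint): Travel of the start button in m: 0 = up, 0.006 = fully pressed (5 N); springs back.
- start_top (a point): Centre of the start button's top: a 26 mm black button in a steel housing on the deck, pressed straight down.
- gauge: Brass focus gauge standing in the bed near the robot-side, hinge-side corner: 26 mm diameter foot, 20 mm tall. Bystander. Origin: centre of its underside.
- sawframe: Jeweller's saw frame, about 290 by 115 mm, black handle, lying on the bench. Bystander. Origin under the frame's handle end.
- hammer: Hammer lying on the bench, about 300 mm. Bystander.
- flux_jar: White-lidded jar, 70 mm diameter, 85 mm tall. Bystander.
- brush: Small brush lying on the bench. Bystander.
- charcoal: Black charcoal block 70 by 120 by 35 mm. Bystander.
- doming_block: Steel doming block, 50 mm cube with dimples. Bystander.
Mind the look-alikes: they are no part of the job. Leave any red look-alike of the tablet alone.

How it is judged:
By the outcome, as a careful person would: the job done as asked, in the order asked, and still so for the second after the job is handed in, with the robot touching nothing.
It also fails if it takes over 72 s, if anything falls off the work surface, if the arm or the gripper's body presses on something with over 40 N, if the wrist force passes 120 N, or if a joint passes its speed limit or range.

## Working session

There is one attempt and no reset: what is moved stays moved. The work goes in short steps, Python scripts to look and compute and a shell command to move; the robot and the scene stay as the last step left them, time stands still between calls to the robot, and variables do not carry over. Pictures are saved under pics/ and viewed, at most 12 in all, crops included, and the job is handed in when it is done.

```bash
ls; mkdir -p pics; python3 - <<'E'
from plant import robot
import cv2,numpy as np
s=robot.read_state();print({k:np.round(v,3) for k,v in s.items()})
a=[robot.read_camera(n) for n in("scene","side")]
for n,c in zip(("scene","side"),a):
    cv2.imwrite(f"pics/{n}0.png",c["color"][...,::-1]);print(n,c["intrinsics"].tolist(),np.round(c["pose"],4).tolist())
w=robot.read_camera("wrist");print(np.round(w["tool_from_camera"],4).tolist(),w["intrinsics"].tolist())
E
```

```text
pics
{'t': np.float64(0.0), 'q': array([ 1.02 ,  0.131,  1.489,  0.   ,  1.523, -0.085]), 'dq': array([-0.001, -0.   , -0.   , -0.001, -0.001,  0.001]), 'joint_torque': array([-0.0000e+00, -5.5984e+01, -4.9176e+01,  7.7000e-02,  3.6000e-02,
       -0.0000e+00]), 'tool_pos': array([0.269, 0.536, 0.302]), 'orientation': array([-7.250e-01, -3.056e+00,  3.000e-03]), 'force': array([-0.025, -0.522, -0.696]), 'wrist_torque': array([-0.009, -0.004,  0.017]), 'gripper_force': np.float64(0.0), 'opening': np.float64(0.093)}
scene [[504.7932491347629, 0.0, 272.2569826030644], [0.0, 504.7932491347629, 222.23415113783784], [0.0, 0.0, 1.0]] [[-0.4402, 0.5277, -0.7265, 1.7008], [0.8979, 0.2629, -0.3531, 0.5635], [0.0046, -0.8078, -0.5895, 1.0612], [0.0, 0.0, 0.0, 1.0]]
side [[490.9843675416649, 0.0, 282.72383142623073], [0.0, 490.9843675416649, 211.60318720459782], [0.0, 0.0, 1.0]] [[0.9405, 0.2092, -0.2677, 0.9467], [0.3397, -0.5683, 0.7494, -1.1975], [0.0047, -0.7958, -0.6056, 1.0446], [0.0, 0.0, 0.0, 1.0]]
[[-0.0001, -0.9642, -0.2653, 0.0746], [1.0, -0.0002, 0.0005, -0.0014], [-0.0006, -0.2653, 0.9642, -0.0815], [0.0, 0.0, 0.0, 1.0]] [[312.63965715962206, 0.0, 286.736806026598], [0.0, 312.63965715962206, 206.45586049485516], [0.0, 0.0, 1.0]]
```

View pics/scene0.png

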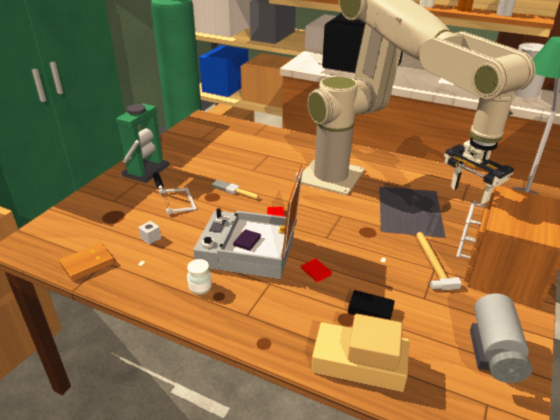

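View pics/side0.png

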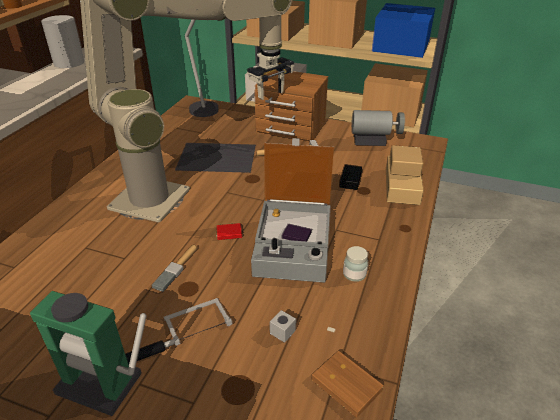

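The scene view shows the engraver near (245,240), its guard upright on the hinge side and the tablet dark at (247,240). In the side view the knob is near (275,243), the button (316,253) and the tablet (297,233). I'll enlarge both.

```bash
python3 - <<'E'
import cv2,numpy as np
a=cv2.imread("pics/scene0.png")[160:280,185:315]; b=cv2.imread("pics/side0.png")[140:285,240:345]
a=cv2.resize(a,None,fx=3.2,fy=3.2,interpolation=2);b=cv2.resize(b,None,fx=3.6,fy=3.6,interpolation=2)
o=np.zeros((max(a.shape[0],b.shape[0]),a.shape[1]+b.shape[1],3),np.uint8)
o[:a.shape[0],:a.shape[1]]=a;o[:b.shape[0],a.shape[1]:]=b;print(o.shape,a.shape);cv2.imwrite("pics/z.png",o)
E
```

```text
(522, 794, 3) (384, 416, 3)
```

View pics/z.png

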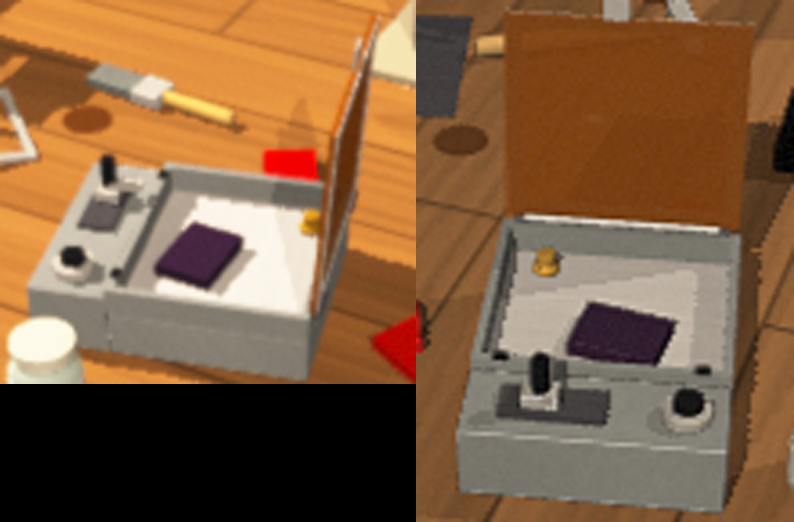

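```bash
cat >h.py <<'E'
import numpy as np,cv2
from plant import robot
from scipy.spatial.transform import Rotation as R
from scipy.optimize import least_squares
def cam(n):
    if n=="wrist":
        s=robot.read_state();c=robot.read_camera(n)
        T=np.eye(4);T[:3,:3]=R.from_rotvec(s["orientation"]).as_matrix();T[:3,3]=s["tool_pos"]
        return c["color"],c["intrinsics"],T@c["tool_from_camera"]
    c=robot.read_camera(n);return c["color"],c["intrinsics"],c["pose"]
def ray(p,K,T,z):
    d=T[:3,:3]@np.linalg.solve(K,[p[0],p[1],1]);return T[:3,3]+d*(z-T[2,3])/d[2]
def proj(P,K,T):
    q=K@(T[:3,:3].T@(np.asarray(P)-T[:3,3]));return q[:2]/q[2]
def two(p1,c1,p2,c2):
    A=np.zeros((3,3));b=np.zeros(3)
    for p,(K,T) in((p1,c1),(p2,c2)):
        d=T[:3,:3]@np.linalg.solve(K,[p[0],p[1],1]);d/=np.linalg.norm(d);M=np.eye(3)-np.outer(d,d);A+=M;b+=M@T[:3,3]
    return np.linalg.solve(A,b)
def e2w(p,E):  # E=x,y,yaw ; p engraver frame
    c,s=np.cos(E[2]),np.sin(E[2]);return np.array([E[0]+c*p[0]-s*p[1],E[1]+s*p[0]+c*p[1],p[2]])
def w2e(p,E):
    c,s=np.cos(E[2]),np.sin(E[2]);d=np.array(p[:2])-E[:2];return np.array([c*d[0]+s*d[1],-s*d[0]+c*d[1],p[2]])
E
python3 - <<'E'
from h import *
S=cam("scene")[1:];D=cam("side")[1:]
sc=lambda x,y:(185+x/3.2,160+y/3.2); sd=lambda x,y:(240+(x-416)/3.6,140+y/3.6)
print("knob",two(sc(107,160),S,sd(541,358),D),"btn",two(sc(73,256),S,sd(688,402),D))
obs=[((-.11,-.18,0),sd(459,490),D),((.11,-.18,0),sd(722,508),D),((-.11,-.18,.07),sd(463,428),D),((.11,-.18,.07),sd(729,449),D),((.11,.1,0),sc(303,378),S)]
for P,p,c in obs: print(P,ray(p,*c,P[2]).round(4))
f=lambda E:np.concatenate([proj(e2w(P,E),*c)-p for P,p,c in obs])
r=least_squares(f,[.55,.0,0]);E=r.x;print(E,r.fun.round(1))
# tablet top corners, scene z .066
for P in [(198,225),(242,236),(206,282),(157,264)]: print("tab sc",w2e(ray(sc(*P),*S,.066),E).round(4))
for P in [(592,303),(675,318),(657,363),(570,347)]: print("tab sd",w2e(ray(sd(*P),*D,.066),E).round(4))
print("gauge",w2e(ray(sd(545,272),*D,.05),E))
print("knob e",w2e(two(sc(107,160),S,sd(541,358),D),E),"btn",w2e(two(sc(73,256),S,sd(688,402),D),E))
for P in [(508,12),(754,28)]:print("guard edge at z~.285",w2e(ray(sd(*P),*D,.285),E))
E
```

```text
knob [ 0.56103145 -0.18668366  0.12112054] btn [ 0.67672811 -0.15864564  0.08694814]
(-0.11, -0.18, 0) [ 0.5068 -0.2366  0.    ]
(0.11, -0.18, 0) [ 0.7181 -0.1814  0.    ]
(-0.11, -0.18, 0.07) [ 0.512  -0.2347  0.07  ]
(0.11, -0.18, 0.07) [ 0.7206 -0.1844  0.07  ]
(0.11, 0.1, 0) [0.6463 0.0776 0.    ]
[ 0.57004078 -0.03755535  0.24957339] [ 0.   0.7  0.7  1.  -1.9  0.6  0.1  0.1  1.8  2. ]
tab sc [-0.0302 -0.0437  0.066 ]
tab sc [-0.0216  0.0044  0.066 ]
tab sc [ 0.0578 -0.0135  0.066 ]
tab sc [ 0.0405 -0.0677  0.066 ]
tab sd [-0.0156 -0.0003  0.066 ]
tab sd [ 0.0585 -0.0138  0.066 ]
tab sd [ 0.0463 -0.0757  0.066 ]
tab sd [-0.0292 -0.0623  0.066 ]
gauge [-0.06413077  0.06049685  0.05      ]
knob e [-0.04556349 -0.14228278  0.12112054] btn [ 0.07347377 -0.14368942  0.08694814]
guard edge at z~.285 [-0.10221441  0.12199434  0.285     ]
guard edge at z~.285 [0.11076042 0.11667071 0.285     ]
```

Measurements fit the given sizes (fit residual ≤2 px): engraver at about (0.570, -0.038), yaw 0.25, tablet at about (14, -36) mm, turned about -10°. I'll rise, go over the tablet and align.

```bash
python3 -m jog '1 0 0 -.03 0;1 0 0 -.03 0;1 0 0 -.03 0;1 0 0 -.03 0;1 -.0234 -.0165 0 0;1 -.0234 -.0165 0 0;1 -.0234 -.0165 0 0;1 -.0234 -.0165 0 0;1 -.0234 -.0165 0 0;1 -.0234 -.0165 0 0' 10
python3 -m jog '1 -.0234 -.0165 0 0;1 -.0234 -.0165 0 0;1 -.0234 -.0165 0 0;1 -.0234 -.0165 0 0;1 -.0234 -.0165 0 0;1 -.0234 -.0165 0 0;1 -.0234 -.0165 0 0;1 -.0234 -.0165 0 0;1 -.0234 -.0165 0 0;1 -.0234 -.0165 0 0'
python3 -m jog '1 -.0234 -.0165 0 0;1 -.0234 -.0165 0 0;1 -.0234 -.0165 0 0;1 -.0234 -.0165 0 0;1 -.0234 -.0165 0 0;1 -.0234 -.0165 0 0;1 -.0234 -.0165 0 0;1 -.0234 -.0165 0 0'
python3 -m jog '1 0 0 0 6.6;1 0 0 0 6.6;1 0 0 0 6.6;1 0 0 0 6.6;1 0 0 0 6.6;1 0 0 0 6.6;1 0 0 0 6.6;1 0 0 0 6.6;1 0 0 0 6.6;1 0 0 0 0'
python3 - <<'E'
from h import *
s=robot.read_state();im,K,T=cam("wrist");cv2.imwrite("pics/w1.png",im[...,::-1]);np.savez("w1.npz",K=K,T=T)
M=R.from_rotvec(s["orientation"]).as_matrix();print(s["t"],s["tool_pos"],np.degrees(np.arctan2(M[1,0],M[0,0])),s["force"])
E
```

```text
t: 1.08
tool_pos: [0.3508, 0.3833, 0.4226]
orientation: [-0.725, -3.057, 0.0]
force: [0.6, -0.2, 1.7]
opening: 0.0928
gripper_force: 0.0
t: 1.92
tool_pos: [0.4858, 0.1307, 0.4228]
orientation: [0.725, 3.057, 0.0]
force: [0.1, 0.5, -0.2]
opening: 0.0931
gripper_force: 0.0
t: 2.58
tool_pos: [0.5938, -0.0714, 0.4226]
orientation: [-0.725, -3.057, -0.0]
force: [0.1, -0.4, -0.7]
opening: 0.0926
gripper_force: 0.0
t: 3.42
tool_pos: [0.5934, -0.07, 0.4226]
orientation: [-2.151, -2.29, 0.0]
force: [0.7, -0.7, -0.8]
opening: 0.0932
gripper_force: 0.0
3.4167 [ 0.59335015 -0.0699596   0.42257679] 93.59222997527995 [ 0.70885644 -0.70405286 -0.78631678]
```

View pics/w1.png

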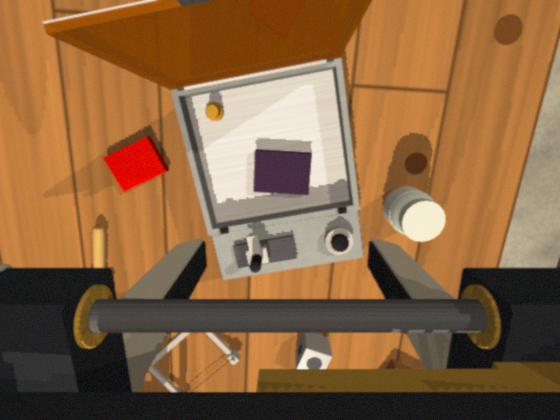

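The wrist view shows the bed with rim corners at (175,93) and (341,60), deck corners at (223,279) and (362,256), the tablet around (282,172), the knob top at (256,263) and the button at (339,242).

```bash
python3 - <<'E'
from h import *
im=cv2.imread("pics/w1.png");d=np.load("w1.npz");C=(d["K"],d["T"])
obs=[((-.11,.1,.08),(174,92)),((.11,.1,.08),(341,59)),((-.11,-.18,.07),(223,279)),((.11,-.18,.07),(362,256))]
f=lambda E:np.concatenate([proj(e2w(P,E),*C)-p for P,p in obs])
r=least_squares(f,[.57,-.038,.25]);E=r.x;print(E,r.fun.round(1))
E=(E+np.array([.57,-.0376,.2496])*0) ;np.save("E.npy",E)
b=im.astype(int);m=((im.max(2)<75)&(b[...,0]>b[...,1]+8)).astype(np.uint8);m[:140]=0;m[205:]=0;m[:,:240]=0;m[:,330:]=0
c=max(cv2.findContours(m,0,2)[0],key=cv2.contourArea);q=cv2.boxPoints(cv2.minAreaRect(c));print(q.round(0).tolist())
w=np.array([w2e(ray(p,*C,.066),E) for p in q]);print((w*1e3).round(0),w.mean(0))
for i in range(4):v=w[(i+1)%4]-w[i];print(np.hypot(*v[:2]),np.degrees(np.arctan2(v[1],v[0])))
print("knob",w2e(ray((256,263),*C,.122),E),"btn",w2e(ray((339,242),*C,.087),E),"gauge",w2e(ray((214,117),*C,.05),E))
print("guard edge corner",w2e(ray((48,28),*C,.285),E), "world tab",e2w(w.mean(0),E))
E
```

```text
[ 0.56769576 -0.04099283  0.2355619 ] [-2.8 -1.7  1.3 -1.  -0.7  2.   2.5  2.5]
[[254.0, 190.0], [256.0, 150.0], [310.0, 153.0], [307.0, 194.0]]
[[-34. -48.  66.]
 [-19.   7.  66.]
 [ 53. -11.  66.]
 [ 40. -67.  66.]] [ 0.00992014 -0.02964042  0.066     ]
0.057451876238805634 74.7567248023142
0.07420616881649887 -13.677400130031463
0.05760620555893227 -102.64484178550109
0.07681439130902339 166.19846024192017
knob [-0.04290202 -0.13553224  0.122     ] btn [ 0.07373578 -0.13966933  0.087     ] gauge [-0.07031484  0.06011523  0.05      ]
guard edge corner [-0.10894386  0.11908867  0.285     ] world tab [ 0.5842597  -0.06749942  0.066     ]
```

Wrist and side differ by a few mm, so I'll take one closer look.

```bash
python3 -m jog '1 0 -.003 .033 2;1 0 0 .033 0;1 0 0 .033 0;1 0 0 .033 0;1 0 0 .033 0;1 0 0 0 0'
python3 - <<'E'
from h import *
s=robot.read_state();im,K,T=cam("wrist");im=im[...,::-1].copy();C=(K,T);E=np.array([.569,-.039,.243]);np.save("E.npy",E)
M=R.from_rotvec(s["orientation"]).as_matrix();print(s["tool_pos"],np.degrees(np.arctan2(M[1,0],M[0,0])))
b=im.astype(int);m=((im.max(2)<75)&(b[...,0]>b[...,1]+8)).astype(np.uint8);m[265:]=0
c=max(cv2.findContours(m,0,2)[0],key=cv2.contourArea);q=cv2.boxPoints(cv2.minAreaRect(c));print(q.round(0).tolist())
w=np.array([ray(p,*C,.066) for p in q]);print(w.mean(0),[(M.T@(p-s["tool_pos"])).round(4).tolist() for p in w])
for i in range(4):v=w[(i+1)%4]-w[i];print(np.hypot(*v[:2]),np.degrees(np.arctan2(v[1],v[0])))
cv2.polylines(im,[q.astype(int)],True,(0,255,0),1);cv2.imwrite("pics/w2.png",im);np.savez("w2.npz",K=K,T=T)
E
```

```text
t: 3.97
tool_pos: [0.5867, -0.0694, 0.2494]
orientation: [-2.172, -2.255, 0.01]
force: [-0.7, 0.3, -1.3]
opening: 0.0931
gripper_force: 0.0
[ 0.58673383 -0.06939295  0.24939869] 92.1512878711345
[[243.0, 235.0], [245.0, 170.0], [334.0, 173.0], [332.0, 238.0]]
[ 0.58456302 -0.06723244  0.066     ] [[-0.0267, -0.041, 0.1838], [0.0324, -0.0371, 0.184], [0.0301, 0.039, 0.183], [-0.029, 0.0395, 0.1829]]
0.05923216118725175 88.33064936643817
0.07611707699095677 0.43483811414581797
0.05915325792096705 -87.36917925772364
0.0805585520086069 -179.5065524425036
```

View pics/w2.png

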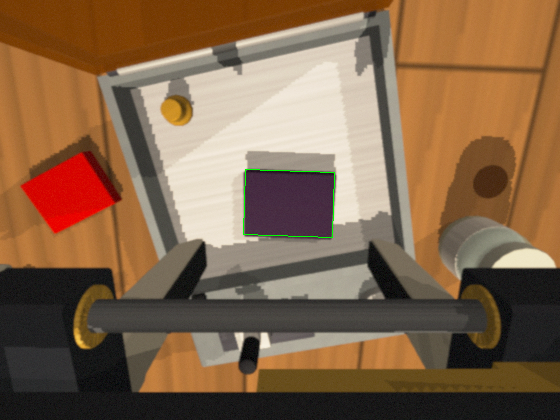

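The tablet is centred within 2 mm of the tool axis (sides 59 × 78 mm, as they should be). Descend, grip lightly, turn square, slide toward the corner.

```bash
python3 -m jog '1 .002 -.002 .03 2;1 0 0 .03 0;1 0 0 .03 0;1 0 0 .012 0;1 0 0 .006 0;1 0 0 0 0'
python3 -m jog '.7 0 0 0 0;.7 0 0 0 0;.7 0 0 0 0;.7 0 0 0 0;.7 0 0 0 0' 8
```

```text
t: 4.52
tool_pos: [0.5887, -0.0683, 0.1505]
orientation: [2.222, 2.221, 0.0]
force: [-0.1, 0.0, 0.2]
opening: 0.0935
gripper_force: 0.0
t: 4.93
tool_pos: [0.5888, -0.0683, 0.1507]
orientation: [2.222, 2.219, 0.001]
force: [0.1, 0.1, 0.4]
opening: 0.0664
gripper_force: 0.0
```

The TCP sits 10 mm higher than meant, because the last reading came mid-settling, so the fingers closed above the tablet. I'll reopen, correct and descend.

```bash
python3 -m jog '1 0 0 -.004 0;1 .001 -.004 0 0;1 0 0 0 0;1 0 0 0 0;1 0 0 .005 0;1 0 0 .009 0;1 0 0 0 0;1 0 0 0 0'
python3 -m jog '.7 0 0 0 0;.7 0 0 0 0;.7 0 0 0 0;.7 0 0 0 0;.7 0 0 0 0' 8
```

```text
t: 5.6
tool_pos: [0.5835, -0.0671, 0.1382]
orientation: [-2.222, -2.218, 0.002]
force: [-0.8, 0.5, -0.1]
opening: 0.093
gripper_force: 0.0
t: 6.02
tool_pos: [0.5844, -0.0672, 0.1399]
orientation: [2.223, 2.22, 0.0]
force: [-0.1, -0.4, -0.3]
opening: 0.0797
gripper_force: 8.0
```

Gripped at 79.7 mm (tablet is 80). Turn square and slide.

```bash
python3 -m jog '.7 0 0 0 -3.5;.7 0 0 0 -3.5;.7 0 0 0 -3.5;.7 0 0 0 -3.4;.7 -.006 .005 0 0;.7 -.006 .005 0 0;.7 -.006 .005 0 0;.7 -.005 .003 0 0;.7 -.003 .001 0 0;.7 0 0 0 0'
python3 -m jog '1 0 0 0 0;1 0 0 0 0;1 0 0 -.04 0;1 0 0 -.04 0;1 0 0 -.03 0;1 0 0 0 0;1 0 0 0 0;1 0 0 0 0'
python3 - <<'E'
from h import *
s=robot.read_state();im,K,T=cam("wrist");im=im[...,::-1].copy();C=(K,T)
M=R.from_rotvec(s["orientation"]).as_matrix();print(s["tool_pos"],np.degrees(np.arctan2(M[1,0],M[0,0])))
b=im.astype(int);m=((im.max(2)<75)&(b[...,0]>b[...,1]+8)).astype(np.uint8);m[265:]=0
c=max(cv2.findContours(m,0,2)[0],key=cv2.contourArea);q=cv2.boxPoints(cv2.minAreaRect(c));print(q.round(0).tolist())
w=np.array([ray(p,*C,.066) for p in q]);print(w.mean(0),[(M.T@(p-s["tool_pos"])).round(4).tolist() for p in w])
cv2.imwrite("pics/w3.png",im);np.savez("w3.npz",K=K,T=T)
E
```

```text
t: 6.85
tool_pos: [0.6097, -0.0888, 0.1399]
orientation: [1.939, 2.471, 0.0]
force: [1.5, -1.0, 0.9]
opening: 0.0797
gripper_force: 8.0
t: 7.52
tool_pos: [0.6086, -0.0877, 0.2492]
orientation: [-1.938, -2.472, 0.0]
force: [-0.5, 0.3, -0.9]
opening: 0.0931
gripper_force: 0.0
[ 0.60861171 -0.08772899  0.24918856] 103.81847581799504
[[243.0, 175.0], [332.0, 175.0], [332.0, 240.0], [243.0, 240.0]]
[ 0.6079232  -0.08922399  0.066     ] [[0.0284, -0.039, 0.1832], [0.0284, 0.0371, 0.1832], [-0.031, 0.0393, 0.1832], [-0.031, -0.0412, 0.1832]]
```

View pics/w3.png

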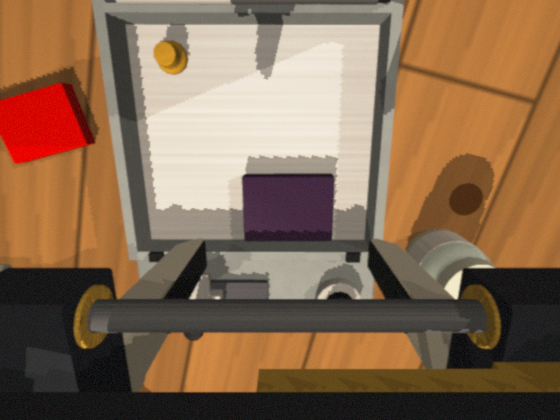

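The tablet lies square, with its edge near the latch-side wall and about 20 mm short of the far wall. Now I'll push it from behind with closed fingers.

```bash
python3 -m jog '0 -.002 -.034 0 0;0 0 -.034 0 0;0 0 0 0 0;0 0 0 0 0;0 0 0 .03 0;0 0 0 .03 0;0 0 0 .03 0;0 0 0 .018 0;0 0 0 0 0;0 0 0 0 0' 8
python3 -m jog '0 0 .006 0 0;0 0 .006 0 0;0 0 .006 0 0;0 0 .004 0 0;0 0 0 0 0'
python3 -m jog '0 0 .003 0 0;0 0 .003 0 0;0 0 0 0 0'
```

```text
t: 8.4
tool_pos: [0.5447, -0.1059, 0.1418]
orientation: [1.937, 2.472, 0.001]
force: [-0.4, -0.3, -0.5]
opening: 0.0292
gripper_force: 0.0
t: 8.82
tool_pos: [0.5657, -0.1005, 0.1416]
orientation: [1.938, 2.473, 0.0]
force: [0.3, -0.8, 0.4]
opening: 0.0014
gripper_force: 0.0
t: 9.07
tool_pos: [0.571, -0.0993, 0.1418]
orientation: [1.938, 2.472, 0.0]
force: [1.1, -0.8, 0.1]
opening: 0.0008
gripper_force: 0.0
```

```bash
for i in 1; do python3 -m jog '0 0 .002 0 0;0 0 0 0 0'|grep -E "force|pos"; python3 -m jog '0 0 .002 0 0;0 0 0 0 0'|grep -E "force|pos";python3 -m jog '0 0 .001 0 0;0 0 0 0 0'|grep -E "force|pos"; done
```

```text
tool_pos: [0.5727, -0.0989, 0.1418]
force: [1.3, -0.2, 1.1]
gripper_force: 0.1
tool_pos: [0.5747, -0.0985, 0.1418]
force: [-0.6, 0.4, 0.8]
gripper_force: 0.2
tool_pos: [0.5756, -0.0982, 0.1418]
force: [-0.7, -0.6, -0.2]
gripper_force: 0.4
```

```bash
python3 -m jog '0 0 .0015 0 0;0 0 0 0 0'|grep -E "^force|pos"; python3 -m jog '0 0 .0015 0 0;0 0 0 0 0'|grep -E "^force|pos";python3 -m jog '0 0 .0015 0 0;0 0 0 0 0'|grep -E "^force|pos"; python3 - <<'E'
from h import *
S=cam("side")
im=S[0][...,::-1];cv2.imwrite("pics/side2.png",im)
E=np.load("E.npy");print(w2e(robot.read_state()["tool_pos"],E))
cv2.imwrite("pics/side2z.png",cv2.resize(im[190:285,240:345],None,fx=6,fy=6,interpolation=2))
E
```

```text
tool_pos: [0.5771, -0.0978, 0.1418]
force: [0.4, -0.2, -0.1]
tool_pos: [0.5786, -0.0975, 0.1418]
force: [-0.3, -0.1, 0.9]
tool_pos: [0.58, -0.0971, 0.1418]
force: [-0.3, -0.5, 0.5]
[-0.00333131 -0.05904641  0.14172923]
```

View pics/side2z.png

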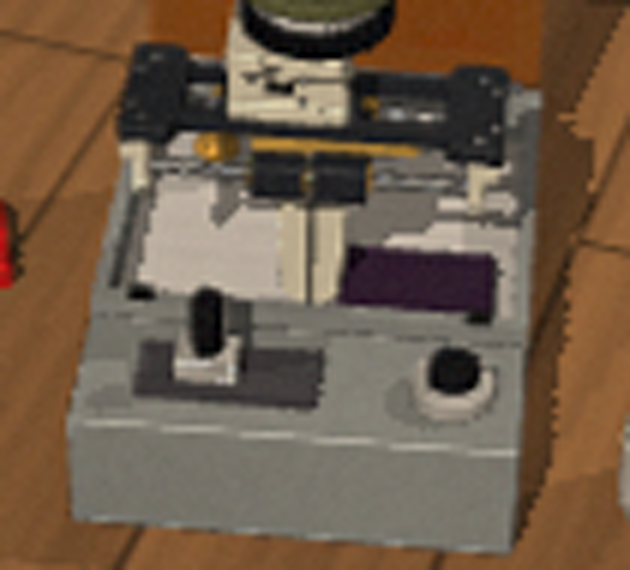

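The closed fingers are against the tablet's near face, and a gap of about 6–8 mm to the far wall remains (tablet edge at 497, wall near 515 in the 6× crop).

```bash
j(){ grep -E "^force|pos"; }; python3 -m jog '0 0 .002 0 0;0 0 .002 0 0;0 0 0 0 0'|j; python3 -m jog '0 0 .0015 0 0;0 0 0 0 0'|j;python3 -m jog '0 0 .001 0 0;0 0 0 0 0'|j;python3 -m jog '0 0 .001 0 0;0 0 0 0 0'|j
```

```text
tool_pos: [0.5841, -0.0961, 0.1418]
force: [-0.4, 0.1, 0.8]
tool_pos: [0.5854, -0.0958, 0.1418]
force: [-0.4, -0.5, -0.5]
tool_pos: [0.5863, -0.0956, 0.1418]
force: [-0.7, -0.5, 0.2]
tool_pos: [0.5872, -0.0954, 0.1417]
force: [-0.7, 0.1, 0.5]
```

```bash
j(){ grep -E "^force|pos"; }; python3 -m jog '0 0 .001 0 0;0 0 0 0 0'|j; python3 -m jog '0 0 .001 0 0;0 0 0 0 0'|j;python3 -m jog '0 0 .001 0 0;0 0 0 0 0'|j;python3 -m jog '0 0 .0005 0 0;0 0 0 0 0'|j
```

```text
tool_pos: [0.5882, -0.0951, 0.1418]
force: [-1.6, -0.3, 0.5]
tool_pos: [0.5892, -0.0949, 0.1418]
force: [-1.7, 0.6, 0.7]
tool_pos: [0.59, -0.0946, 0.1417]
force: [-1.4, -0.7, 0.7]
tool_pos: [0.5902, -0.0946, 0.1416]
force: [-4.7, -1.0, 3.3]
```

Contact with the far wall felt at 4.7 N. Back off, go over to the +y face, and nudge toward the latch-side wall.

```bash
j(){ grep -E "^force|pos"; }; python3 -m jog '0 0 -.006 0 0;0 0 -.004 0 0;0 0 0 -.025 0;0 .025 .034 0 0;0 .022 .033 0 0;0 0 0 0 0;0 0 0 0 0;0 0 0 .014 0;0 0 0 .012 0;0 0 0 0 0'|j
python3 -m jog '0 -.003 0 0 0;0 -.002 0 0 0;0 0 0 0 0'|j; python3 -m jog '0 -.002 0 0 0;0 0 0 0 0'|j; python3 -m jog '0 -.0015 0 0 0;0 0 0 0 0'|j; python3 -m jog '0 -.001 0 0 0;0 0 0 0 0'|j
```

```text
tool_pos: [0.6314, -0.0363, 0.1362]
force: [-1.6, -0.8, -1.6]
tool_pos: [0.6356, -0.0415, 0.1411]
force: [-0.2, 0.5, -0.1]
tool_pos: [0.6363, -0.043, 0.1414]
force: [0.6, -0.8, -0.7]
tool_pos: [0.6366, -0.0441, 0.1412]
force: [-0.3, 0.5, -0.7]
tool_pos: [0.6367, -0.0449, 0.1409]
force: [0.6, 0.8, -0.4]
```

```bash
j(){ grep -E "^force|pos"; }; python3 -m jog '0 -.0015 0 0 0;0 0 0 0 0'|j; python3 -m jog '0 -.001 0 0 0;0 0 0 0 0'|j; python3 -m jog '0 -.001 0 0 0;0 0 0 0 0'|j; python3 -m jog '0 -.001 0 0 0;0 0 0 0 0'|j
python3 -c "
from h import *
print(w2e(robot.read_state()['tool_pos'],np.load('E.npy')))"
```

```text
tool_pos: [0.637, -0.0465, 0.1408]
force: [-0.6, 0.8, 0.4]
tool_pos: [0.6372, -0.0468, 0.1408]
force: [-0.1, 4.4, 1.2]
tool_pos: [0.6372, -0.047, 0.1408]
force: [-2.4, 8.1, 3.3]
tool_pos: [0.6373, -0.0472, 0.1408]
force: [-3.1, 11.1, 4.0]
[ 0.06433913 -0.02434824  0.14081304]
```

Firm against the latch-side wall. Tool y of -24.3 mm matches the expected -24.5. Back off, rise and check.

```bash
python3 -m jog '0 .006 0 0 0;0 .004 0 0 0;0 0 0 -.03 0;0 0 0 -.04 0;0 0 0 -.04 0;0 -.015 0 0 0;0 -.015 0 0 0;0 0 0 0 0;0 0 0 0 0'|grep pos
python3 - <<'E'
from h import *
s=robot.read_state();im,K,T=cam("wrist");im=im[...,::-1].copy();C=(K,T)
im2,K2,T2=cam("scene");np.savez("w4.npz",K=K,T=T)
cv2.imwrite("pics/w4.png",im);cv2.imwrite("pics/scene4.png",im2[...,::-1])
a=cv2.resize(im[120:270,230:430],None,fx=3,fy=3,interpolation=2);b=cv2.resize(im2[160:280,270:315,::-1],None,fx=3.75,fy=3.75,interpolation=2)
o=np.zeros((450,600+b.shape[1],3),np.uint8);o[:,:600]=a;o[:b.shape[0],600:]=b;cv2.imwrite("pics/z4.png",o);print(o.shape)
E
```

```text
tool_pos: [0.6417, -0.0697, 0.2488]
(450, 769, 3)
```

View pics/z4.png

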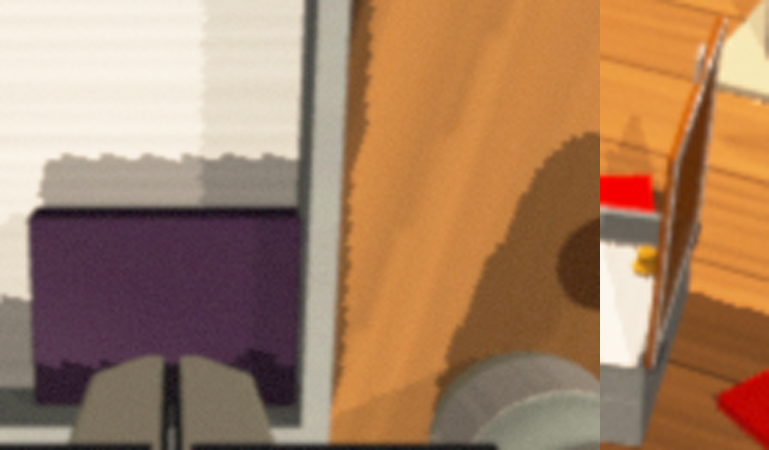

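The tablet sits flush in the corner: its right edge lies along the wall base (x≈300 in the crop) and its lower edge meets the latch-side wall. Now the guard: go high over it to its outer side.

```bash
python3 -m jog '0 0 0 -.04 0;0 0 0 -.04 0;0 0 0 -.04 0;0 0 0 -.04 0;0 0 -.02 0 0;0 .025 -.02 0 0;0 .03 -.023 0 0;0 .03 0 0 0;0 .03 0 0 0;0 .03 0 0 0'|grep pos
python3 -m jog '0 .03 0 0 0;0 .03 0 0 0;0 .027 0 0 0;0 0 0 0 0;0 0 0 0 0;0 0 0 .03 0;0 0 0 .033 0;0 0 0 0 0;0 0 0 0 0'
python3 - <<'E'
from h import *
E=np.load('E.npy');s=robot.read_state();p=w2e(s["tool_pos"],E);print("eng",p,"tip z",p[2]-.084)
def f(t,S=.175):t=np.radians(t);return np.array([.1-S*np.cos(t)+.0065*np.sin(t)+.0075,.084+S*np.sin(t)+.0065*np.cos(t)+.084])
g=list(range(90,9,-4))+[8,6,4,3,2,1,0];q=None
for t in g:
    c=f(t); print(t,(c*1e3).round(1),None if q is None else ((c-q)*[1,-1]*1e3).round(1));q=c
cv2.imwrite("pics/s5.png",cam("scene")[0][...,::-1])
E
```

```text
tool_pos: [0.5454, 0.0585, 0.4095]
t: 16.22
tool_pos: [0.5248, 0.1406, 0.3453]
orientation: [-1.937, -2.469, 0.007]
force: [0.1, -0.2, 1.1]
opening: 0.0004
gripper_force: 0.0
eng [3.28118843e-04 1.84912361e-01 3.45331681e-01] tip z 0.261331681259265
90 [114. 343.] None
86 [101.8 343. ] [-12.2  -0. ]
82 [ 89.6 342.2] [-12.2   0.8]
78 [ 77.5 340.5] [-12.1   1.7]
74 [ 65.5 338. ] [-12.    2.5]
70 [ 53.8 334.7] [-11.8   3.3]
66 [ 42.3 330.5] [-11.5   4.2]
62 [ 31.1 325.6] [-11.2   4.9]
58 [ 20.3 319.9] [-10.8   5.7]
54 [  9.9 313.4] [-10.4   6.5]
50 [ -0.  306.2] [-9.9  7.2]
46 [ -9.4 298.4] [-9.4  7.8]
42 [-18.2 289.9] [-8.8  8.5]
38 [-26.4 280.9] [-8.2  9.1]
34 [-33.9 271.2] [-7.5  9.6]
30 [-40.8 261.1] [-6.9 10.1]
26 [-46.9 250.6] [-6.1 10.6]
22 [-52.3 239.6] [-5.4 11. ]
18 [-56.9 228.3] [-4.6 11.3]
14 [-60.7 216.6] [-3.8 11.6]
10 [-63.7 204.8] [-3.  11.9]
8 [-64.9 198.8] [-1.2  6. ]
6 [-65.9 192.8] [-1.  6.]
4 [-66.6 186.7] [-0.8  6.1]
3 [-66.9 183.6] [-0.3  3. ]
2 [-67.2 180.6] [-0.2  3. ]
1 [-67.4 177.6] [-0.2  3.1]
0 [-67.5 174.5] [-0.1  3.1]
```

```bash
j(){ grep -E "^force|pos"; }; python3 -m jog '0 -.007 0 0 0;0 -.007 0 0 0;0 -.007 0 0 0;0 -.007 0 0 0;0 -.007 0 0 0'|j
python3 -m jog '0 -.007 0 0 0;0 -.007 0 0 0;0 -.007 0 0 0;0 -.007 0 0 0;0 -.008 .002 0 0'|j
python3 -m jog '0 -.0122 0 0 0;0 -.0122 0 .0008 0;0 -.0121 0 .0017 0;0 -.012 0 .0025 0;0 -.0118 0 .0033 0'|j
```

```text
tool_pos: [0.5347, 0.1065, 0.3486]
force: [-0.5, 0.1, 0.2]
tool_pos: [0.5446, 0.0728, 0.3479]
force: [-2.3, 2.8, 0.5]
tool_pos: [0.5594, 0.013, 0.3392]
force: [-1.5, 2.7, 0.0]
```

Contact force of about 3 N, as expected. Continue along the arc.

```bash
j(){ grep -E "^force|pos"; }; python3 -m jog '0 -.0115 0 .0042 0;0 -.0112 0 .0049 0;0 -.0108 0 .0057 0;0 -.0104 0 .0065 0;0 -.0099 0 .0072 0'|j
python3 -m jog '0 -.0094 0 .0078 0;0 -.0088 0 .0085 0;0 -.0082 0 .0091 0;0 -.0075 0 .0096 0;0 -.0069 0 .0101 0'|j
python3 -m jog '0 -.003 0 .0053 0;0 -.003 0 .0053 0;0 -.0027 0 .0055 0;0 -.0027 0 .0055 0;0 -.0023 0 .0056 0;0 -.0023 0 .0056 0;0 0 0 0 0'|j
python3 -c "
from h import *
print(w2e(robot.read_state()['tool_pos'],np.load('E.npy')))"
```

```text
tool_pos: [0.5723, -0.0391, 0.3105]
force: [-0.8, 1.0, 2.5]
tool_pos: [0.582, -0.0782, 0.2649]
force: [0.4, 0.1, 2.8]
tool_pos: [0.5851, -0.093, 0.2315]
force: [-0.1, -0.3, 0.2]
[ 0.00263722 -0.05630536  0.23146666]
```

```bash
j(){ grep -E "^force|pos"; }; python3 -m jog '0 -.0019 0 .0058 0;0 -.0019 0 .0058 0;0 -.0015 0 .006 0;0 -.0015 0 .006 0;0 -.0012 0 .006 0;0 0 0 0 0'|j
python3 -m jog '0 -.001 0 .004 0;0 -.0006 0 .004 0;0 -.0003 0 .003 0;0 0 0 0 0'|j
python3 -m jog '0 0 0 .002 0;0 0 0 .002 0;0 0 0 0 0'|j
python3 -m jog '0 0 0 .002 0;0 0 0 0 0'|j
```

```text
tool_pos: [0.5868, -0.1007, 0.2016]
force: [0.2, -0.3, -0.9]
tool_pos: [0.5877, -0.1025, 0.1916]
force: [-0.9, 0.5, -0.5]
tool_pos: [0.5879, -0.1025, 0.1882]
force: [0.2, 0.5, 1.2]
tool_pos: [0.5879, -0.1025, 0.1862]
force: [0.5, -0.3, 0.9]
```

```bash
j(){ grep -E "^force|pos"; }; python3 -m jog '0 0 0 .002 0;0 0 0 .002 0;0 0 0 0 0'|j; python3 -m jog '0 0 0 .002 0;0 0 0 0 0'|j; python3 -m jog '0 0 0 .002 0;0 0 0 0 0'|j;  python3 -m jog '0 0 0 .001 0;0 0 0 0 0'|j
```

```text
tool_pos: [0.5878, -0.1025, 0.182]
force: [0.1, 0.4, 1.0]
tool_pos: [0.5877, -0.1024, 0.18]
force: [0.5, 0.0, 0.9]
tool_pos: [0.5878, -0.1025, 0.178]
force: [0.6, 1.1, 0.6]
tool_pos: [0.5878, -0.1025, 0.1772]
force: [-0.4, 0.4, 0.5]
```

```bash
j(){ grep -E "^force|pos"; }; python3 -m jog '0 0 0 .001 0;0 0 0 0 0'|j; python3 -m jog '0 0 0 .001 0;0 0 0 0 0'|j; python3 -m jog '0 0 0 .001 0;0 0 0 0 0'|j
python3 - <<'E'
from h import *
a=cam("scene")[0][160:280,185:315,::-1];b=cam("side")[0][170:285,240:345,::-1]
a=cv2.resize(a,(410,379),interpolation=2);b=cv2.resize(b,(378,414),interpolation=2)
o=np.zeros((414,788,3),np.uint8);o[:379,:410]=a;o[:,410:]=b;cv2.imwrite("pics/z6.png",o)
E
```

```text
tool_pos: [0.5878, -0.1025, 0.1762]
force: [-0.6, -0.5, 0.6]
tool_pos: [0.5879, -0.1025, 0.1753]
force: [-0.6, 0.1, -0.1]
tool_pos: [0.5879, -0.1025, 0.1743]
force: [0.5, 0.3, 0.7]
```

View pics/z6.png

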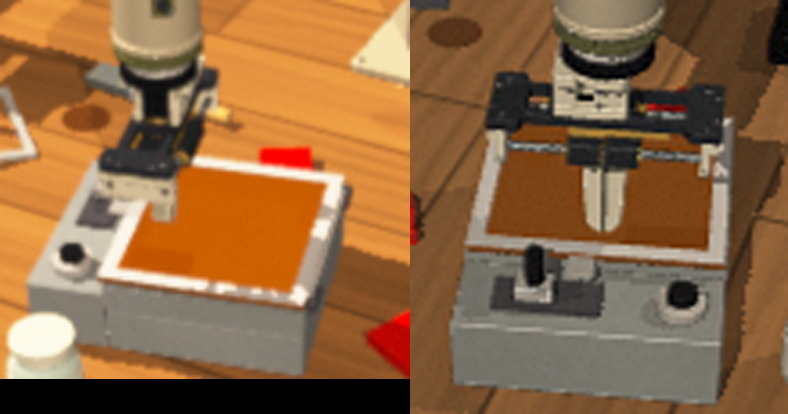

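The guard is nearly down and the tab shows over the deck at (580,268). Keep lowering until the stops are felt.

```bash
j(){ grep -E "^force|pos"; }; python3 -m jog '0 0 0 .001 0;0 0 0 0 0'|j; python3 -m jog '0 0 0 .001 0;0 0 0 0 0'|j; python3 -m jog '0 0 0 .001 0;0 0 0 0 0'|j; python3 -m jog '0 0 0 .001 0;0 0 0 0 0'|j
```

```text
tool_pos: [0.5881, -0.1024, 0.1738]
force: [-1.5, 1.9, 2.8]
tool_pos: [0.5882, -0.1024, 0.173]
force: [-1.8, 0.2, 6.9]
tool_pos: [0.5882, -0.1024, 0.1722]
force: [-2.0, 1.4, 9.0]
tool_pos: [0.5883, -0.1024, 0.1715]
force: [-2.4, 0.8, 9.5]
```

The stops give gently at about 9 N. Lift off and go behind the latch knob (knob at about (-44, -140) mm).

```bash
j(){ grep -E "^force|pos"; }; python3 -m jog '0 0 0 -.002 0;0 0 0 -.005 0;0 0 0 -.02 0;0 0 0 -.025 0;0 -.02 -.025 0 0;0 -.027 -.03 0 0;0 -.027 -.028 0 0;0 0 0 0 0;0 0 0 0 0;0 0 0 0 0'|j
python3 -m jog '0 0 0 .018 0;0 0 0 .015 0;0 0 0 .006 0;0 0 0 0 0;0 0 0 0 0'|j
python3 - <<'E'
from h import *
E=np.load('E.npy');print(w2e(robot.read_state()["tool_pos"],E))
S=cam("scene");D=cam("side")
a=S[0][160:280,185:315,::-1];b=D[0][170:285,240:345,::-1]
a=cv2.resize(a,(410,379),interpolation=2);b=cv2.resize(b,(378,414),interpolation=2)
o=np.zeros((414,788,3),np.uint8);o[:379,:410]=a;o[:,410:]=b;cv2.imwrite("pics/z7.png",o)
E
```

```text
tool_pos: [0.5251, -0.1941, 0.2224]
force: [0.5, -1.0, 0.4]
tool_pos: [0.5253, -0.1933, 0.1833]
force: [0.1, 0.9, 0.5]
[-0.07953339 -0.13920525  0.18329664]
```

View pics/z7.png

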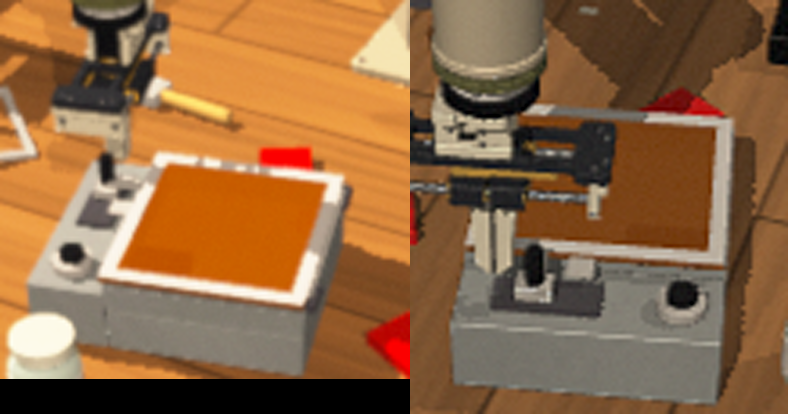

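The guard lies down with its tab beside the latch, and the fingers stand behind the knob (knob at (535,262)). Push.

```bash
j(){ grep -E "^force|pos"; }; python3 -m jog '0 0 .005 0 0;0 0 .005 0 0;0 0 .004 0 0;0 0 0 0 0'|j; python3 -m jog '0 0 .005 0 0;0 0 .005 0 0;0 0 0 0 0'|j; python3 -m jog '0 0 .005 0 0;0 0 .005 0 0;0 0 0 0 0'|j; python3 -m jog '0 0 .004 0 0;0 0 .003 0 0;0 0 0 0 0'|j
```

```text
tool_pos: [0.5396, -0.1908, 0.184]
force: [-0.3, 0.2, -0.4]
tool_pos: [0.5491, -0.1883, 0.1835]
force: [0.1, 1.5, 0.3]
tool_pos: [0.5587, -0.1858, 0.1834]
force: [0.0, -0.4, -0.1]
tool_pos: [0.5652, -0.1842, 0.1833]
force: [-0.4, -0.4, -1.0]
```

```bash
j(){ grep -E "^force|pos"; }; python3 -m jog '0 0 .002 0 0;0 0 .002 0 0;0 0 0 0 0'|j; python3 -m jog '0 0 .002 0 0;0 0 0 0 0'|j; python3 -m jog '0 0 .0015 0 0;0 0 0 0 0'|j
python3 - <<'E'
from h import *
E=np.load('E.npy');print(w2e(robot.read_state()["tool_pos"],E))
S=cam("scene");D=cam("side")
for n,c in(("s",S),("d",D)):
    cv2.imwrite(f"pics/{n}8.png",c[0][...,::-1])
# knob top: dark blob near last place in side view
K=D[1:];p=proj(e2w((-.006,-.14,.122),E),*K);print(p)
g=D[0].max(2);x,y=p.astype(int);m=(g<45).astype(np.uint8);m[:y-8]=0;m[y+15:]=0;m[:,:x-15]=0;m[:,x+15:]=0
n,_,st,ce=cv2.connectedComponentsWithStats(m);print(st[1:],ce[1:])
for i in range(1,n):
    if st[i,4]>15: print(w2e(ray((ce[i,0],st[i,1]+2),*K,.122),E))
E
```

```text
tool_pos: [0.5688, -0.1833, 0.1834]
force: [-0.9, -0.7, -0.1]
tool_pos: [0.5696, -0.1832, 0.1833]
force: [-7.8, -1.4, 5.3]
tool_pos: [0.5701, -0.1832, 0.1833]
force: [-14.4, -2.3, 7.7]
[-0.03363848 -0.14017984  0.18330102]
[287.42716978 239.55626309]
[[284 239   5  11  45]] [[286.35555556 244.17777778]]
[-0.00845324 -0.14668796  0.122     ]
```

Hard stop at 14 N, and the knob moved to x≈-8 mm (about 38–40 mm of travel, well past the tab's edge), so the latch is home. Next, the button.

```bash
j(){ grep -E "^force|pos"; }; python3 -m jog '0 0 -.005 0 0;0 0 -.005 0 0;0 0 0 -.02 0;0 0 0 -.022 0;0 0 .03 0 0;0 0 .032 0 0;0 0 .03 0 0;0 0 .025 0 0;0 0 0 0 0;0 0 0 0 0'|j
python3 -m jog '0 -.001 0 .02 0;0 0 0 .015 0;0 0 0 .01 0;0 0 0 0 0;0 0 0 0 0'|j
python3 -m jog '0 0 0 .003 0;0 0 0 0 0'|j;python3 -m jog '0 0 0 .002 0;0 0 0 0 0'|j;python3 -m jog '0 0 0 .002 0;0 0 0 0 0'|j
```

```text
tool_pos: [0.6766, -0.1564, 0.2246]
force: [-0.0, 0.4, 0.5]
tool_pos: [0.6751, -0.1581, 0.1795]
force: [0.1, 1.0, 0.3]
tool_pos: [0.6764, -0.1582, 0.1781]
force: [-0.1, 0.2, -0.8]
tool_pos: [0.6766, -0.1582, 0.176]
force: [1.0, -1.1, 2.4]
tool_pos: [0.6766, -0.1582, 0.1739]
force: [1.6, 1.0, 2.5]
```

```bash
j(){ grep -E "^force|pos"; }; python3 -m jog '0 0 0 .002 0;0 0 0 0 0'|j;python3 -m jog '0 0 0 .001 0;0 0 0 0 0'|j;python3 -m jog '0 0 0 .001 0;0 0 0 0 0'|j;python3 -m jog '0 0 0 .001 0;0 0 0 0 0'|j
```

```text
tool_pos: [0.6766, -0.1581, 0.1717]
force: [0.3, -0.4, 3.6]
tool_pos: [0.6766, -0.1581, 0.1708]
force: [1.2, 0.3, 5.0]
tool_pos: [0.6766, -0.1581, 0.1704]
force: [1.1, -0.9, 7.5]
tool_pos: [0.6767, -0.1581, 0.1703]
force: [-2.9, 0.3, 11.9]
```

The button bottomed after about 6 mm at 5–12 N. Release, rise and check.

```bash
python3 -m jog '0 0 0 -.002 0;0 0 0 -.006 0;0 0 0 -.02 0;0 0 0 -.04 0;0 0 0 -.04 0;0 0 0 -.04 0;0 0 0 -.03 0;0 0 0 0 0;0 0 0 0 0;0 0 0 0 0'
python3 - <<'E'
from h import *
S=cam("scene");D=cam("side")
a=S[0][160:280,185:315,::-1];b=D[0][170:285,240:345,::-1]
a=cv2.resize(a,(410,379),interpolation=2);b=cv2.resize(b,(378,414),interpolation=2)
o=np.zeros((414,788,3),np.uint8);o[:379,:410]=a;o[:,410:]=b;cv2.imwrite("pics/z9.png",o)
E
```

```text
t: 28.57
tool_pos: [0.6757, -0.1578, 0.3449]
orientation: [-1.937, -2.471, 0.001]
force: [0.8, 0.1, -0.0]
opening: 0.0
gripper_force: 0.0
```

View pics/z9.png

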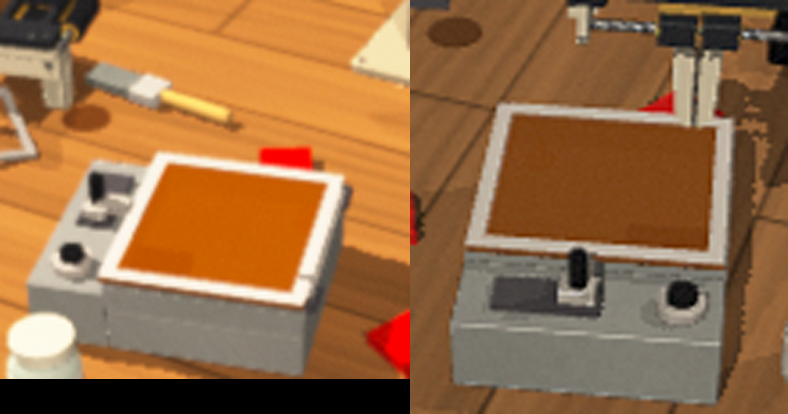

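The guard is down, the latch sits at the far end of its slot over the tab (knob at (578,265)), the button is up at (683,295), and the arm is clear. Handing in.

```bash
python3 -c "
from plant import robot
print(robot.close_job())"
```

```text
the job is handed in; nothing more can be done
None
```

I handed the job in at about 28.6 s: the tablet went flush into the far latch-side corner, the guard went down onto its stops at about 9 N, the latch was pushed to its hard stop, and the start button was then pressed fully and released; the last camera views show the guard down, the latch over the tab and the button up, though the tablet was last seen before the guard closed.

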